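# Sort ram guide sleeves on the fit gauge

### The job

Try both brass guide sleeves on the fit gauge: push each one along its rails onto the gauge pin ahead of it until it stops, without forcing it. Leave the sleeve that goes fully home against the blue end block sitting on its pin, and take the one that stops short back off its pin and put it in the red reject tray. Leave the other things on the bench, such as the timer and the steel loading cap, where they are.

Things in the scene. Friction and masses are not known exactly. Their poses are not given: they have to be found in the camera images.
- gauge: Fit gauge fixed to the bench: base plate 190 x 150 x 12 mm, blue end block (face at x = +65 mm, top 90 mm up). Origin on the bench under it; x along the lanes toward the block, y left, z up. Two lanes, y = +45 and -45 mm, each a pair of 8 mm steel rods 28 mm apart, tops 45 mm above the bench, from x = -90 mm to the block; a sleeve slides on them freely (1 to 3 N), its axis 60 mm up.
- nose_left (a point): Nose of the left (y = +45 mm) gauge pin, a level steel pin of 20 mm diameter, chamfered nose at x = +19 mm, axis 60 mm up, out of the block's face. The fitting sleeve slides on to the block (centre at x = +40 mm); the tight one goes on 15 to 25 mm and stops hard (centre at x = +12 to +18 mm) and must be drawn back along the lane until its centre is behind x = -10 mm before it can be lifted.
- nose_right (a point): The same nose of the right (y = -45 mm) gauge pin; both pins and lanes are alike
- home_left (a point): Where the centre of a sleeve is when it is fully home in the left (y = +45 mm) lane, on the pin's axis, 60 mm above the bench
- home_right (a point): The same for the right (y = -45 mm) lane
- sleeve_1: Brass guide sleeve: tube 50 mm long, 40 mm outside diameter, about 160 g, lying on the rails of one lane (which one varies), short of the pin. Origin at its centre, on its axis; its x axis runs along the tube (ends alike; it may roll about x). Bore 26 mm at both ends with a narrower land 14 mm long in the middle: in one sleeve wide enough for the pin, in the other too tight; they look alike from outside.
- sleeve_2: Brass guide sleeve: tube 50 mm long, 40 mm outside diameter, about 160 g, lying on the rails of one lane (which one varies), short of the pin. Origin at its centre, on its axis; its x axis runs along the tube (ends alike; it may roll about x). Bore 26 mm at both ends with a narrower land 14 mm long in the middle: in one sleeve wide enough for the pin, in the other too tight; they look alike from outside.
- reject_tray: Red open tray fixed to the bench, 90 (x) x 130 (y) mm outside, walls 4 mm thick and 26 mm high, floor about 4 mm thick. Origin at the centre of its underside, z up. The tall grey press behind it and behind the timer (solid, x beyond 0.58 m and y = -0.08 to +0.22 m from the robot base) stands in the way: carry past in front of it.
- timer: Bystander: small white timer with red buttons, 60 x 60 x 18 mm, loose on the bench between the gauge and the tray. Origin at the centre of its underside.
- loading_cap: Bystander: steel loading cap, a disc of 56 mm diameter with a centre knob, 29 mm high, loose on the bench to the right of the tray. Origin at the centre of its underside.

How it is judged:
On the way:
1. the tight sleeve has been tried: pushed onto a gauge pin until it stopped part of the way on (((x of sleeve_1 in the frame of gauge between 0.008 and 0.026 m and linear speed of sleeve_1 below 0.008 m/s and (distance between sleeve_1 and home_left below 0.035 m or distance between sleeve_1 and home_right below 0.035 m)) or (x of sleeve_2 in the frame of gauge between 0.008 and 0.026 m and linear speed of sleeve_2 below 0.008 m/s and (distance between sleeve_2 and home_left below 0.035 m or distance between sleeve_2 and home_right below 0.035 m)))), for 0.2 s.
At the end, for the whole second after the job is handed in: The sleeve that fits is fully home on a gauge pin (within 4 mm of the end block, released); the tight sleeve lies or stands inside the reject tray, on its floor; both released and no longer moving (slower than 80 mm/s) ((((x of sleeve_1 in the frame of gauge above 0.036 m and (distance between sleeve_1 and home_left below 0.008 m or distance between sleeve_1 and home_right below 0.008 m)) and (x of sleeve_2 in the frame of reject_tray between -0.041 and 0.041 m and y of sleeve_2 in the frame of reject_tray between -0.061 and 0.061 m and z of sleeve_2 in the frame of reject_tray below 0.04 m)) or ((x of sleeve_2 in the frame of gauge above 0.036 m and (distance between sleeve_2 and home_left below 0.008 m or distance between sleeve_2 and home_right below 0.008 m)) and (x of sleeve_1 in the frame of reject_tray between -0.041 and 0.041 m and y of sleeve_1 in the frame of reject_tray between -0.061 and 0.061 m and z of sleeve_1 in the frame of reject_tray below 0.04 m))) and linear speed of each of sleeve_1, sleeve_2 below 0.08 m/s); the robot touches nothing.
It fails at once if the timer or the steel loading cap is moved by more than 30 mm (distance of any of timer, loading_cap from where it was at the start of the episode above 0.03 m).
It fails at once if a sleeve is forced: pressed against the gauge with more than 60 N (contact force between any of sleeve_1, sleeve_2 and gauge above 60 N).
It also fails if it takes over 64 s, if anything falls off the work surface, if the arm or the gripper's body presses on something with over 40 N, if the wrist force passes 120 N, or if a joint passes its speed limit or range.

### The arm

A 6-joint arm with a two-finger parallel gripper is mounted at the origin on a cart in front of the work surface, level with it; the furniture and walls round the work are solid. World frame = base frame: x ahead of the robot, y to its left, z up, the work surface at z = 0. Lengths are in m, angles in rad, forces in N, time in s.
With the tool pointing down it reaches from about 0.35 to 0.975 m from the base axis. Payload 4.9 kg.
Tool frame: the origin (TCP) lies midway between the tips of the shut fingers; the grasp point (between the pads) lies 19 mm behind it; z points along the fingers, y is the line along which they close (so a half turn about z gives the same grasp; the last joint's range is limited). The gripper opens to 85 mm and grips with 20 to 120 N. Pads are 22 mm wide; open, the fingers measure 114 mm over their backs; the gripper's body (76 mm by 85 mm) begins 54 mm behind the grasp point. The pads swing forward as they close: fully open they stand 13 mm farther back than shut.
Start: joints at [-1.225, 0.053, 1.613, -0, 1.476, -0.119], TCP at [0.28, -0.559, 0.231] pointing down, gripper open.
Joint ranges: [-3.01, 3.01], [-1.01, 2.22], [0.06, 2.58], [-1.02, 4.17], [0.09, 2.62], [-3.14, 3.14]. Speed limits (rad/s): [2.57, 2.57, 3.14, 3.14, 3.14, 3.14].

### API

Orientations are given as a rotation vector (axis times angle).
In Python, from station import ctrl gives the robot as it stands.
- The arm moves only by the shell command python3 -m handwheel 'ROWS' [FORCE]. ROWS is JSON, a list of rows, each an object with "gripper": the gripper command: -1 is fully open, 1 is shut, values between are in proportion; "offset": the shift along the tool's x, y, z in mm, a list of three; "rotation": the turn, a rotation vector about the tool's x, y, z in rad, a list of three. A call has exactly 8 rows; each row is the pose to reach, as a shift and turn from the pose commanded when the call began, along the tool's axes at that moment; what a row does not reach only later rows make up. A row lasts 1/8 s, in which the tool goes at most 62.5 mm and 10.7 degrees, less where a joint would pass 70% of its speed; a pose out of reach is approached as far as the arm can. A call with a gripper value outside its range is refused whole. The fingers move at their own pace and stop on an object; FORCE is the grip in N (left out, the last holds). Time passes only in rows, so rows that repeat a pose let the fingers close, or fill a call up. It gives the time, the measured TCP pose, the force, the opening and the grip force at its end, in the units of the state.
- ctrl.get_obs(): the state, without advancing time (a new reading comes with each control period).
- ctrl.get_image(name): name is "side" or "top" or "wrist"; returns a dict with "image" (400x640x3 uint8, red, green, blue), "fovy" (degrees; the focal length in pixels is half the picture's height over the tangent of half this angle, whatever the lens; pixels are square), "cx", "cy" (the principal point, pixels), "xyz" and "attitude" of the camera in the world. Camera axes: x right, y up, looking along -z (the intrinsics and any distortion apply to the point x, -y, -z); pixel columns grow to the right and rows downward; lengths in m; the calibration is good to about 2 mm. A picture is of the moment at which its call begins. There is no depth.
- ctrl.finish_job(): hands the job in; it is judged then, once.
The state is a dict: "t": time; "q": joint angles; "dq": joint speeds; "effort": joint torques, N m; "tool_pos": TCP position; "tool_rot": TCP orientation; "contact_force": force on the tool from outside, world axes, zero at the start; "wrist_torque": the same for the moment, N m; "opening": finger opening in m; "grip_force": force on a finger pad.
Only numpy, scipy, OpenCV 4.12 (cv2) and the standard library are available. Lean on these libraries where they do the work, as an engineer would, in place of code of your own. Each camera call takes 0.05 s, during which the arm holds its last target. There are 200 camera calls.

## Working session

There is one attempt and no reset: what is moved stays moved. The work goes in short steps, Python scripts to look and compute and a shell command to move; the robot and the scene stay as the last step left them, time stands still between calls to the robot, and variables do not carry over. Pictures are saved under pics/ and viewed, at most 10 in all, crops included, and the job is handed in when it is done.

```bash
ls; mkdir -p pics
python3 - <<'E'
from station import ctrl
import cv2,numpy as np
for n in ["top","side"]:
    d=ctrl.get_image(n); cv2.imwrite(f"pics/{n}0.png",d["image"][:,:,::-1])
    print(n,{k:v for k,v in d.items() if k!="image"})
print(ctrl.get_obs())
E
```

```text
pics
top {'fovy': 47.80579197739079, 'cx': 324.63975055618613, 'cy': 199.62296036950073, 'xyz': array([0.39841577, 0.04310259, 1.39983844]), 'attitude': array([ 0.08200079, -0.05278522, -1.58164017])}
side {'fovy': 50.5711512966812, 'cx': 314.46466364096534, 'cy': 196.60690600954564, 'xyz': array([0.40425804, 1.27416542, 0.6168322 ]), 'attitude': array([ 0.07358335, -1.66575061, -2.55266861])}
{'t': 0.1, 'q': array([-1.22499495e+00,  5.33064529e-02,  1.61419689e+00, -5.11809177e-05,
        1.47599864e+00, -1.18992186e-01]), 'dq': array([ 3.57326402e-05,  1.64393031e-04, -1.47479980e-03, -5.16940900e-04,
        1.48920334e-03,  6.35973083e-04]), 'effort': array([ 5.26015010e-04, -3.94903743e+01, -3.71363533e+01, -5.20926619e-05,
        3.89128589e-03,  9.65722734e-06]), 'tool_pos': array([ 0.27994211, -0.55814879,  0.23015227]), 'tool_rot': array([-3.05529556e+00, -7.23113757e-01,  4.18650318e-04]), 'contact_force': array([ 0.68133628, -0.33441904,  0.13199617]), 'wrist_torque': array([-0.01978013, -0.07351071,  0.01004402]), 'grip_force': 0.0, 'opening': 0.08525399602903815}
```

View pics/top0.png

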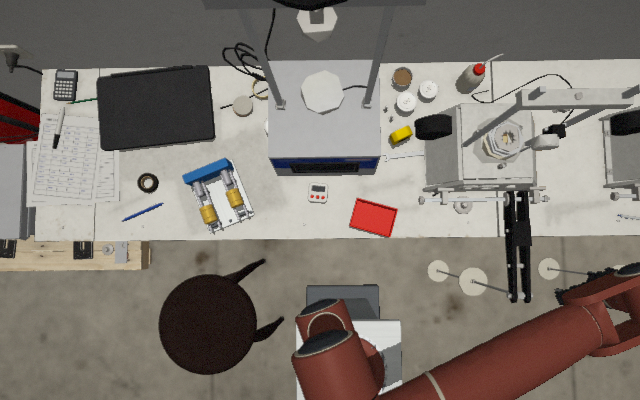

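View pics/side0.png

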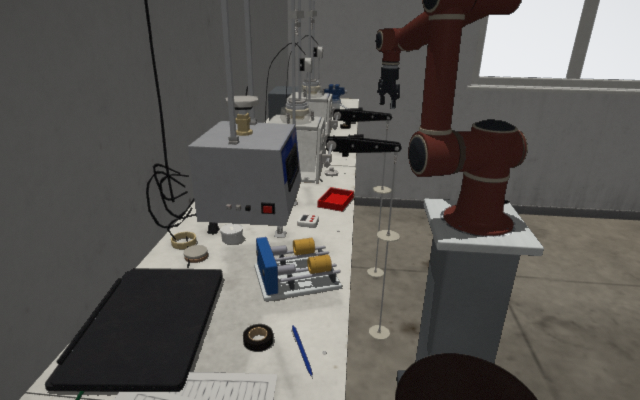

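The top view shows the gauge near (215,195), with brass sleeves at (209,214) and (235,200). The blue block is at (206,170), the timer at (318,193) and the tray at (373,218). In the side view the sleeves are at (319,264) and (304,246), with no collisions in between.

```bash
cat > h.py <<'E'
from station import ctrl
import cv2,numpy as np
from scipy.spatial.transform import Rotation as R
def img(n,save=None):
    d=ctrl.get_image(n)
    if save: cv2.imwrite(f"pics/{save}.png",d["image"][:,:,::-1])
    d["hsv"]=cv2.cvtColor(d["image"],cv2.COLOR_RGB2HSV); return d
def ray(d,u,v):
    f=200/np.tan(np.radians(d["fovy"])/2)
    r=R.from_rotvec(d["attitude"]).apply([(u-d["cx"])/f,-(v-d["cy"])/f,-1]); return np.array(d["xyz"]),r
def plane(d,u,v,z):
    o,r=ray(d,u,v); return o+r*(z-o[2])/r[2]
def tri(a,pa,b,pb):
    o,r=ray(a,*pa);p,s=ray(b,*pb)
    k=np.linalg.lstsq(np.c_[r,-s],p-o,rcond=None)[0]
    A,B=o+r*k[0],p+s*k[1]; return (A+B)/2,np.linalg.norm(A-B)
def blobs(d,lo,hi,amin=60,roi=None):
    m=cv2.inRange(d["hsv"],np.array(lo),np.array(hi))
    if roi: k=np.zeros_like(m);k[roi[1]:roi[3],roi[0]:roi[2]]=1;m=m*k
    n,_,s,c=cv2.connectedComponentsWithStats(m); o=[]
    for i in range(1,n):
        if s[i,4]>=amin:
            pts=np.argwhere(_==i)[:,::-1].astype(np.float32); o.append((c[i],s[i,4],cv2.minAreaRect(pts)))
    return o
BR=((12,110,70),(28,255,255));BL=((98,120,50),(118,255,255));RD=((0,170,80),(6,255,255))
E
python3 - <<'E'
from h import *
t=img("top");s=img("side")
for nm,c,rt,rs in [("brass",BR,(180,150,270,240),(250,220,350,300)),("blue",BL,(170,140,260,200),(245,225,300,300)),("red",RD,(340,190,410,250),(310,180,360,215))]:
    for n,d,r in(("t",t,rt),("s",s,rs)):
        for b in blobs(d,*c,30,r):
            print(nm,n,b[0].round(1),b[1],np.round(b[2][0],1),np.round(b[2][1],1),round(b[2][2],1), plane(d,*b[2][0],{"brass":.06,"blue":.09,"red":.013}[nm]).round(4))
            if n=="t": print("   corners",[plane(d,*p,{"brass":.07,"blue":.09,"red":.026}[nm])[:2].round(4).tolist() for p in cv2.boxPoints(b[2])])
E
```

```text
brass t [234.1 197.6] 220 [234.1 197.5] [18.  12.4] 68.2 [0.5236 0.3384 0.06  ]
   corners [[0.5411, 0.3635], [0.5545, 0.3291], [0.5043, 0.3089], [0.491, 0.3432]]
brass t [208.  213.8] 228 [208.1 213.7] [18. 13.] 68.2 [0.476  0.4161 0.06  ]
   corners [[0.4934, 0.4415], [0.5073, 0.4056], [0.4574, 0.3852], [0.4436, 0.421]]
brass s [303.5 246.1] 309 [303.4 246.1] [15.  21.2] 81.9 [0.5251 0.3346 0.06  ]
brass s [318.9 263.5] 366 [318.9 263.4] [16.6 23. ] 80.5 [0.4778 0.4111 0.06  ]
blue t [207.2 171.5] 588 [207.5 172.1] [13.8 49.7] 67.4 [0.5968 0.4109 0.09  ]
   corners [[0.5883, 0.4865], [0.6433, 0.3513], [0.6052, 0.3354], [0.5505, 0.4703]]
blue s [267.2 265.7] 784 [267.4 265.4] [57.3 17.3] 74.1 [0.5882 0.4795 0.09  ]
red t [373.1 217.4] 1203 [373.1 217.3] [41.7 29.1] 15.1 [ 0.4613 -0.0798  0.013 ]
   corners [[0.4353, -0.0055], [0.5208, -0.03], [0.4861, -0.1518], [0.4011, -0.1269]]
red s [335.1 199. ] 448 [335.  198.7] [31.7 20.2] 9.5 [ 0.4672 -0.0803  0.013 ]
```

```bash
cat >> h.py <<'E'
def toolrel(*pts):
    o=ctrl.get_obs();T=R.from_rotvec(o["tool_rot"])
    M=T.as_matrix(); print("t",round(o["t"],2),"pos",o["tool_pos"].round(4),"yaw",np.degrees(np.arctan2(M[1,0],M[0,0])).round(2),"z",M[:,2].round(3),"F",o["contact_force"].round(1),"open",round(o["opening"],4))
    for p in pts: print(p,(T.inv().apply(np.array(p)-o["tool_pos"])*1000).round(1))
E
python3 - <<'E'
from h import *
t=img("top");s=img("side")
for a,b in(((234.1,197.5),(303.4,246.1)),((208.1,213.7),(318.9,263.4))): print(tri(t,a,s,b))
toolrel((.40,-.1,.24),(.43,.2,.24),(.45,.34,.22),(.50,.376,.22))
E
```

```text
(array([0.52404845, 0.33796951, 0.06189031]), np.float64(0.0014812459213134628))
(array([0.47661585, 0.41529276, 0.06273903]), np.float64(0.0017743831079635314))
t 0.3 pos [ 0.2801 -0.5585  0.2309] yaw 26.63 z [-0.     0.001 -1.   ] F [ 1.2 -0.7 -0.2] open 0.0851
(0.4, -0.1, 0.24) [ 312.7 -356.1   -8.9]
(0.43, 0.2, 0.24) [ 474.  -610.8   -8.7]
(0.45, 0.34, 0.22) [ 554.7 -727.    11.4]
(0.5, 0.376, 0.22) [ 615.5 -736.7   11.4]
```

```bash
Z='"rotation":[0,0,0.08]'
python3 -m handwheel '[{"gripper":-1,"offset":[40,-45,-9],"rotation":[0,0,0]},{"gripper":-1,"offset":[80,-90,-9],"rotation":[0,0,0]},{"gripper":-1,"offset":[120,-135,-9],"rotation":[0,0,0]},{"gripper":-1,"offset":[160,-180,-9],"rotation":[0,0,0]},{"gripper":-1,"offset":[200,-225,-9],"rotation":[0,0,0]},{"gripper":-1,"offset":[240,-270,-9],"rotation":[0,0,0.04]},{"gripper":-1,"offset":[280,-315,-9],"rotation":[0,0,0.08]},{"gripper":-1,"offset":[312,-356,-9],"rotation":[0,0,0.08]}]'
python3 - <<'E'
from h import *
toolrel((.43,.2,.24),(.45,.34,.22),(.50,.376,.22))
E
```

```text
t: 1.3
tool_pos: [0.3996, -0.0986, 0.2405]
tool_rot: [3.083, 0.601, 0.002]
contact_force: [0.1, 0.0, -0.3]
opening: 0.0853
grip_force: 0.0
t 1.3 pos [ 0.3996 -0.0986  0.2405] yaw 22.06 z [ 0.001 -0.    -1.   ] F [ 0.1  0.  -0.3] open 0.0853
(0.43, 0.2, 0.24) [ 140.3 -265.3    0.5]
(0.45, 0.34, 0.22) [ 211.4 -387.6   20.5]
(0.5, 0.376, 0.22) [ 271.2 -402.2   20.5]
```

```bash
python3 -m handwheel '[{"gripper":-1,"offset":[30,-54,0],"rotation":[0,0,0]},{"gripper":-1,"offset":[60,-108,0],"rotation":[0,0,0]},{"gripper":-1,"offset":[90,-162,0],"rotation":[0,0,0]},{"gripper":-1,"offset":[115,-216,0],"rotation":[0,0,0]},{"gripper":-1,"offset":[140,-265,0],"rotation":[0,0,0]},{"gripper":-1,"offset":[175,-310,10],"rotation":[0,0,0]},{"gripper":-1,"offset":[200,-350,20],"rotation":[0,0,0]},{"gripper":-1,"offset":[225,-390,20],"rotation":[0,0,0]}]'
python3 - <<'E'
from h import *
toolrel((.524,.338,.041),(.4766,.4153,.041))
w=img("wrist","w1"); print({k:v for k,v in w.items() if k in("xyz","attitude","fovy","cx","cy")})
for b in blobs(w,*BR,200): print(b, plane(w,*b[2][0],.065))
E
```

```text
t: 2.3
tool_pos: [0.4611, 0.3469, 0.219]
tool_rot: [3.083, 0.601, -0.003]
contact_force: [-0.0, -0.3, 0.6]
opening: 0.0854
grip_force: 0.0
t 2.3 pos [0.4611 0.3469 0.219 ] yaw 22.08 z [-0.002 -0.001 -1.   ] F [-0.  -0.3  0.6] open 0.0854
(0.524, 0.338, 0.041) [ 55.3  31.8 177.9]
(0.4766, 0.4153, 0.041) [ 40.4 -57.7 177.9]
{'fovy': 58.67090203220602, 'cx': 324.2137124911678, 'cy': 198.592084685676, 'xyz': array([0.52323139, 0.37243239, 0.3609581 ]), 'attitude': array([-0.23824177,  0.1603551 , -1.17808892])}
(array([365.67294034, 115.7734375 ]), np.int32(2816), ((365.3124084472656, 115.94087219238281), (45.902156829833984, 64.86820220947266), 1.5481575727462769)) [0.52408885 0.33678725 0.065     ]
(array([255.11961393, 134.86935539]), np.int32(2901), ((255.1122589111328, 135.0820770263672), (64.2002182006836, 47.650634765625), 87.51044464111328)) [0.47600251 0.41456587 0.065     ]
```

View pics/w1.png

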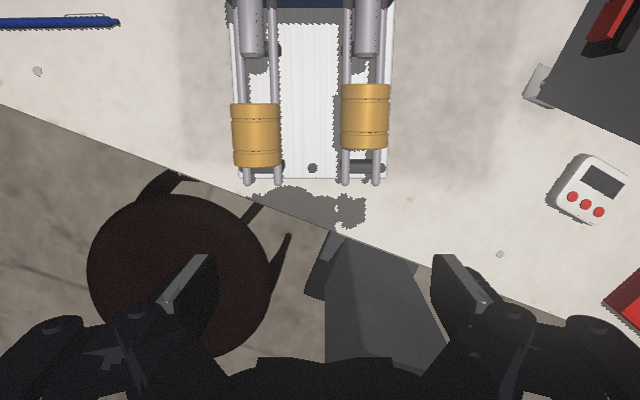

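The wrist view confirms the left sleeve at (255,135) and the right one at (365,116), with both aligned to the tool. I'll go for the right one.

```bash
python3 -m handwheel '[{"gripper":-1,"offset":[45,25,20],"rotation":[0,0,0]},{"gripper":-1,"offset":[55,32,60],"rotation":[0,0,0]},{"gripper":-1,"offset":[55,32,110],"rotation":[0,0,0]},{"gripper":-1,"offset":[55,32,150],"rotation":[0,0,0]},{"gripper":-1,"offset":[55,32,180],"rotation":[0,0,0]},{"gripper":-1,"offset":[55,32,180],"rotation":[0,0,0]},{"gripper":0.2,"offset":[55,32,180],"rotation":[0,0,0]},{"gripper":0.6,"offset":[55,32,180],"rotation":[0,0,0]}]' 20
python3 - <<'E'
from h import *
toolrel((.524,.338,.04))
E
```

```text
t: 3.35
tool_pos: [0.5261, 0.3371, 0.0428]
tool_rot: [-3.083, -0.601, -0.006]
contact_force: [0.2, 0.7, 1.0]
opening: 0.0517
grip_force: 0.0
t 3.35 pos [0.5261 0.3371 0.0428] yaw 22.05 z [ 0.004  0.002 -1.   ] F [0.2 0.7 1. ] open 0.0517
(0.524, 0.338, 0.04) [-1.6 -1.6  2.8]
```

```bash
python3 -m handwheel '[{"gripper":0.6,"offset":[0,0,0],"rotation":[0,0,0]},{"gripper":0.6,"offset":[0,0,0],"rotation":[0,0,0]},{"gripper":0.6,"offset":[0,0,0],"rotation":[0,0,0]},{"gripper":0.6,"offset":[6,0,0],"rotation":[0,0,0]},{"gripper":0.6,"offset":[12,0,0],"rotation":[0,0,0]},{"gripper":0.6,"offset":[18,0,0],"rotation":[0,0,0]},{"gripper":0.6,"offset":[24,0,0],"rotation":[0,0,0]},{"gripper":0.6,"offset":[30,0,0],"rotation":[0,0,0]}]' 20
python3 - <<'E'
from h import *
toolrel()
t=img("top")
for b in blobs(t,*BR,30,(180,150,270,240)): print(b[0],plane(t,*b[0],.065))
E
```

```text
t: 4.35
tool_pos: [0.5499, 0.3473, 0.0425]
tool_rot: [3.082, 0.601, -0.012]
contact_force: [-15.2, -4.8, 16.5]
opening: 0.0398
grip_force: 20.9
t 4.35 pos [0.5499 0.3473 0.0425] yaw 22.08 z [-0.007 -0.003 -1.   ] F [-15.2  -4.8  16.5] open 0.0398
```

Run:
```python
from h import *
s=img("side")["image"][200:320,220:380];w=img("wrist")["image"]
toolrel()
cv2.imwrite("pics/c1.png",np.vstack([cv2.resize(s,(448,336)),cv2.resize(w[0:240,150:480],(448,264))])[:,:,::-1])
```

```text
t 4.5 pos [0.5511 0.3478 0.0425] yaw 22.07 z [-0.004 -0.001 -1.   ] F [-10.   -2.6  12.4] open 0.0399
```

View pics/c1.png

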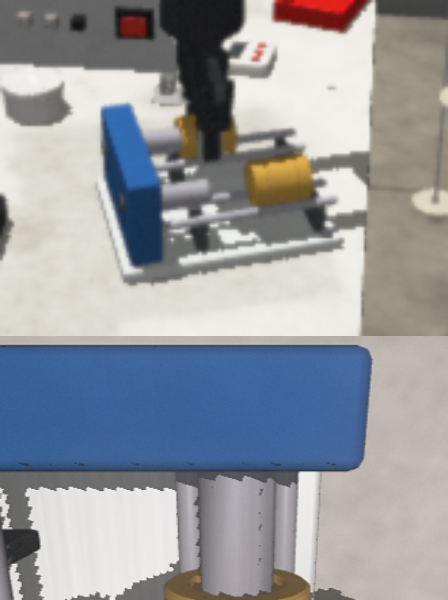

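The side view shows the gripped sleeve at the nose of its pin. In the wrist view the pin enters the bore at crop (235,575). The upward force probably comes from the pads swinging forward as they close, so I'll relieve it by raising the tool, then measure.

```bash
python3 -m handwheel '[{"gripper":0.6,"offset":[0,0,-1],"rotation":[0,0,0]},{"gripper":0.6,"offset":[0,0,-2],"rotation":[0,0,0]},{"gripper":0.6,"offset":[0,0,-3],"rotation":[0,0,0]},{"gripper":0.6,"offset":[0,0,-3],"rotation":[0,0,0]},{"gripper":0.6,"offset":[0,0,-3],"rotation":[0,0,0]},{"gripper":0.6,"offset":[4,0,-3],"rotation":[0,0,0]},{"gripper":0.6,"offset":[8,0,-3],"rotation":[0,0,0]},{"gripper":0.6,"offset":[8,0,-3],"rotation":[0,0,0]}]' 20
python3 - <<'E'
from h import *
toolrel()
w=img("wrist","w2")
g=np.array([np.cos(np.radians(22)),np.sin(np.radians(22))])
tp=ctrl.get_obs()["tool_pos"][:2]
m=cv2.inRange(w["hsv"],*map(np.array,BL)); b=blobs(w,*BR,100)
print(w["xyz"],[ (x[0].round(),x[1],cv2.boxPoints(x[2]).round().tolist()) for x in b])
c=np.where(m[:,330])[0]; print("blue col330 rows",c.min(),c.max(),[ (z,((plane(w,330,c.max(),z)[:2]-tp)@g).round(4)) for z in(.09,.012)])
for x in b:
    v=x[0][1]; 
    mm=cv2.inRange(w["hsv"],*map(np.array,BR)); r=np.where(mm.any(1))[0]; print(r.min(),r.max())
    for v in (r.min(),r.max()): print(v,[(z,((plane(w,x[0][0],v,z)[:2]-tp)@g).round(4)) for z in (.06,.08)])
E
```

```text
t: 5.5
tool_pos: [0.5608, 0.3507, 0.0434]
tool_rot: [-3.084, -0.601, -0.003]
contact_force: [0.9, 0.7, -1.4]
opening: 0.0398
grip_force: 20.4
t 5.5 pos [0.5608 0.3507 0.0434] yaw 22.04 z [ 0.002  0.    -1.   ] F [ 0.9  0.7 -1.4] open 0.0398
[0.62244597 0.37604773 0.1855392 ] [(array([325., 295.]), np.int32(12522), [[271.0, 228.0], [377.0, 225.0], [381.0, 360.0], [275.0, 364.0]]), (array([ 76., 339.]), np.int32(774), [[38.0, 355.0], [110.0, 308.0], [117.0, 319.0], [45.0, 366.0]]), (array([140., 362.]), np.int32(223), [[126.0, 371.0], [147.0, 349.0], [154.0, 356.0], [132.0, 377.0]])]
blue col330 rows 52 157 [(0.09, np.float64(0.0523)), (0.012, np.float64(0.0404))]
213 376
213 [(0.06, np.float64(0.0269)), (0.08, np.float64(0.0333))]
376 [(0.06, np.float64(-0.0454)), (0.08, np.float64(-0.0276))]
213 376
213 [(0.06, np.float64(0.0269)), (0.08, np.float64(0.0333))]
376 [(0.06, np.float64(-0.0455)), (0.08, np.float64(-0.0276))]
213 376
213 [(0.06, np.float64(0.0269)), (0.08, np.float64(0.0333))]
376 [(0.06, np.float64(-0.0455)), (0.08, np.float64(-0.0276))]
```

View pics/w2.png

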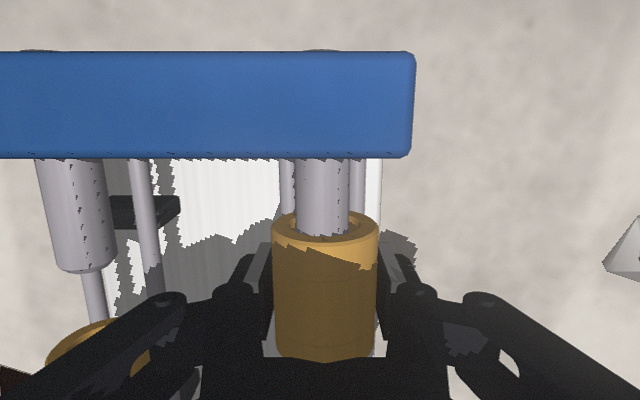

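Wrist view: the pin enters the sleeve's bore at (322,235) and about 22 mm remains to the block edge at row 157. Contact force is near zero, so I'll push on.

```bash
python3 -m handwheel '[{"gripper":0.6,"offset":[2,0,0],"rotation":[0,0,0]},{"gripper":0.6,"offset":[4,0,0],"rotation":[0,0,0]},{"gripper":0.6,"offset":[6,0,0],"rotation":[0,0,0]},{"gripper":0.6,"offset":[8,0,0],"rotation":[0,0,0]},{"gripper":0.6,"offset":[10,0,0],"rotation":[0,0,0]},{"gripper":0.6,"offset":[12,0,0],"rotation":[0,0,0]},{"gripper":0.6,"offset":[14,0,0],"rotation":[0,0,0]},{"gripper":0.6,"offset":[14,0,0],"rotation":[0,0,0]}]' 20
cat >> h.py <<'E'
def gap():
    w=img("wrist");toolrel();g=np.array([np.cos(np.radians(22)),np.sin(np.radians(22))])
    tp=ctrl.get_obs()["tool_pos"][:2];b=max(blobs(w,*BR,100,(250,0,400,400)),key=lambda x:x[1])
    u=int(b[0][0]);m=cv2.inRange(w["hsv"],*map(np.array,BL));c=np.where(m[:,u])[0].max()
    mm=cv2.inRange(w["hsv"],*map(np.array,BR));v=np.where(mm[:,u-60:u+60].sum(1)>255*8)[0].min()
    f=lambda v,z:((plane(w,u,v,z)[:2]-tp)@g*1000).round(1)
    print("rows blue",c,"sleeve",v,"block@",f(c,.09),"sleeve front@",f(v,.08),"gap",f(c,.09)-f(v,.08))
E
python3 -c "
from h import *
gap()"
```

```text
t: 6.55
tool_pos: [0.5651, 0.3533, 0.0418]
tool_rot: [3.079, 0.601, -0.033]
contact_force: [-25.1, -9.4, 14.5]
opening: 0.0399
grip_force: 21.8
t 6.6 pos [0.5651 0.3533 0.0418] yaw 22.1 z [-0.02  -0.009 -1.   ] F [-25.3  -8.2  15.5] open 0.0398
rows blue 180 sleeve 220 block@ 47.5 sleeve front@ 32.5 gap 15.0
```

Stopped hard with about 24 mm left (centre near x = +15 mm) at about 26 N, so this is the tight one. I'll hold briefly, relax and draw it back.

```bash
python3 -m handwheel '[{"gripper":0.6,"offset":[-6,0,0],"rotation":[0,0,0]},{"gripper":0.6,"offset":[-9,0,-1],"rotation":[0,0,0]},{"gripper":0.6,"offset":[-16,0,-2],"rotation":[0,0,0]},{"gripper":0.6,"offset":[-26,0,-2],"rotation":[0,0,0]},{"gripper":0.6,"offset":[-36,0,-2],"rotation":[0,0,0]},{"gripper":0.6,"offset":[-46,0,-2],"rotation":[0,0,0]},{"gripper":0.6,"offset":[-56,0,-2],"rotation":[0,0,0]},{"gripper":0.6,"offset":[-56,0,-2],"rotation":[0,0,0]}]' 40
python3 -c "
from h import *
gap()"
```

```text
t: 7.6
tool_pos: [0.5202, 0.3346, 0.0453]
tool_rot: [3.083, 0.601, -0.0]
contact_force: [-0.3, 0.1, -1.6]
opening: 0.0392
grip_force: 42.5
t 7.65 pos [0.5207 0.3348 0.0455] yaw 22.05 z [ 0.  0. -1.] F [-0.6 -0.4 -1.7] open 0.0395Traceback (most recent call last):
  File "<string>", line 3, in <module>
    gap()
    ~~~^^
  File "h.py", line 33, in gap
    u=int(b[0][0]);m=cv2.inRange(w["hsv"],*map(np.array,BL));c=np.where(m[:,u])[0].max()
                                                               ~~~~~~~~~~~~~~~~~~~~~~~^^
    return umr_maximum(a, axis, None, out, keepdims, initial, where)
ValueError: zero-size array to reduction operation maximum which has no identity
```

```bash
python3 -m handwheel '[{"gripper":0.6,"offset":[0,0,-20],"rotation":[0,0,0]},{"gripper":0.6,"offset":[0,0,-50],"rotation":[0,0,0]},{"gripper":0.6,"offset":[0,0,-90],"rotation":[0,0,0]},{"gripper":0.6,"offset":[-25,15,-120],"rotation":[0,0,0]},{"gripper":0.6,"offset":[-60,35,-140],"rotation":[0,0,0.1]},{"gripper":0.6,"offset":[-95,65,-140],"rotation":[0,0,0.2]},{"gripper":0.6,"offset":[-115,105,-140],"rotation":[0,0,0.35]},{"gripper":0.6,"offset":[-130,150,-140],"rotation":[0,0,0.5]}]' 40
python3 -c "
from h import *
toolrel((.42,.05,.19),(.461,-.0785,.12),(.461,-.0785,.012))"
```

```text
t: 8.65
tool_pos: [0.4569, 0.1461, 0.1874]
tool_rot: [-3.135, 0.187, -0.005]
contact_force: [0.5, 0.4, -1.5]
opening: 0.0393
grip_force: 42.5
t 8.65 pos [0.4569 0.1461 0.1874] yaw -6.82 z [ 0.003  0.    -1.   ] F [ 0.5  0.4 -1.5] open 0.0393
(0.42, 0.05, 0.19) [-25.2  99.8  -2.7]
(0.461, -0.0785, 0.12) [ 30.5 222.6  67.3]
(0.461, -0.0785, 0.012) [ 30.2 222.6 175.3]
```

```bash
python3 -m handwheel '[{"gripper":0.6,"offset":[-10,40,0],"rotation":[0,0,0]},{"gripper":0.6,"offset":[-10,85,0],"rotation":[0,0,0.05]},{"gripper":0.6,"offset":[0,130,0],"rotation":[0,0,0.1]},{"gripper":0.6,"offset":[15,170,10],"rotation":[0,0,0.16]},{"gripper":0.6,"offset":[30,200,30],"rotation":[0,0,0.16]},{"gripper":0.6,"offset":[30,222,60],"rotation":[0,0,0.16]},{"gripper":0.6,"offset":[30,222,75],"rotation":[0,0,0.16]},{"gripper":0.6,"offset":[30,222,75],"rotation":[0,0,0.16]}]' 40
python3 -c "
from h import *
s=img('side')
b=max(blobs(s,*RD,30,(300,170,370,225)),key=lambda b:b[1]);print(b)
w=img('wrist','w3')
for b in blobs(w,*RD,500): print(b[1],[plane(w,*p,.026)[:2].round(3).tolist() for p in cv2.boxPoints(b[2])],plane(w,*b[2][0],.02))
toolrel((.461,-.0785,.012))"
```

```text
t: 9.65
tool_pos: [0.4606, -0.0764, 0.11]
tool_rot: [-3.111, 0.431, 0.002]
contact_force: [0.3, 0.2, -2.7]
opening: 0.0392
grip_force: 42.5
(array([335.51802657, 199.07210626]), np.int32(527), ((335.4054260253906, 199.0675811767578), (32.05780029296875, 20.385475158691406), 9.462322235107422))
714 [[0.521, -0.031], [0.524, -0.032], [0.492, -0.142], [0.489, -0.141]] [ 0.50607895 -0.08638775  0.02      ]
13218 [[0.452, -0.014], [0.519, -0.04], [0.486, -0.145], [0.416, -0.127]] [ 0.46824734 -0.08125616  0.02      ]
t 9.75 pos [ 0.4618 -0.0765  0.1117] yaw -15.71 z [ 0.002 -0.    -1.   ] F [-0.2 -0.7 -1.5] open 0.0394
(0.461, -0.0785, 0.012) [-0.4  2.2 99.7]
```

View pics/w3.png

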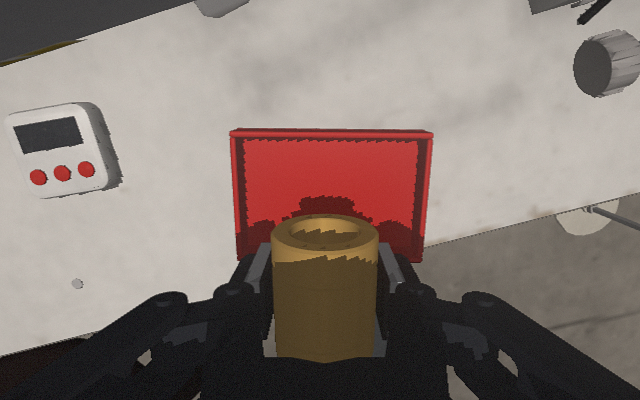

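The sleeve is centred over the tray: rim corners at (232,130) and (433,132), sleeve at x = 325. I'll lower and release.

```bash
python3 -m handwheel '[{"gripper":0.6,"offset":[0,1,40],"rotation":[0,0,0]},{"gripper":0.6,"offset":[0,1,75],"rotation":[0,0,0]},{"gripper":0.6,"offset":[0,1,90],"rotation":[0,0,0]},{"gripper":0.6,"offset":[0,1,97],"rotation":[0,0,0]},{"gripper":0.6,"offset":[0,1,97],"rotation":[0,0,0]},{"gripper":0.6,"offset":[0,1,97],"rotation":[0,0,0]},{"gripper":0.0,"offset":[0,1,97],"rotation":[0,0,0]},{"gripper":-0.4,"offset":[0,1,97],"rotation":[0,0,0]}]' 40
```

```text
t: 10.75
tool_pos: [0.4615, -0.0782, 0.0142]
tool_rot: [3.112, -0.431, 0.003]
contact_force: [-0.2, -0.1, -0.4]
opening: 0.059
grip_force: 0.0
```

```bash
python3 -m handwheel '[{"gripper":-0.4,"offset":[0,0,0],"rotation":[0,0,0]},{"gripper":-0.4,"offset":[0,0,0],"rotation":[0,0,0]},{"gripper":-0.4,"offset":[0,0,-10],"rotation":[0,0,0]},{"gripper":-0.4,"offset":[0,0,-40],"rotation":[0,0,0]},{"gripper":-1,"offset":[0,0,-80],"rotation":[0,0,0]},{"gripper":-1,"offset":[0,0,-130],"rotation":[0,0,0]},{"gripper":-1,"offset":[-10,-30,-180],"rotation":[0,0,-0.1]},{"gripper":-1,"offset":[-15,-80,-200],"rotation":[0,0,-0.2]}]' 20
python3 -c "
from h import *
w=img('wrist','w4')
for b in blobs(w,*BR,300): print(b[1],plane(w,*b[2][0],.03))
toolrel((.42,.2,.21),(.4763,.4150,.2),(.4763,.4150,.042))"
```

```text
t: 11.75
tool_pos: [0.4696, 0.003, 0.2184]
tool_rot: [3.138, -0.118, 0.012]
contact_force: [1.1, -0.4, -0.2]
opening: 0.0858
grip_force: 0.0
2302 [ 0.45919411 -0.0734968   0.03      ]
t 11.8 pos [0.4708 0.0084 0.2202] yaw -3.83 z [ 0.01   0.003 -1.   ] F [-1.2  3.   3. ] open 0.0851
(0.42, 0.2, 0.21) [ -63.6 -187.8   10.3]
(0.4763, 0.415, 0.2) [ -21.9 -406.    21.6]
(0.4763, 0.415, 0.042) [ -23.5 -405.4  179.5]
```

View pics/w4.png

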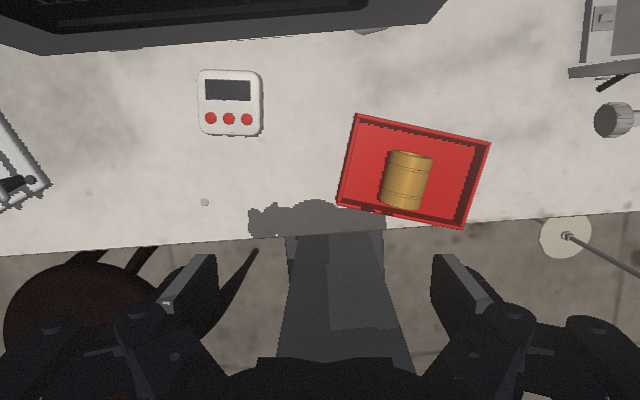

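The sleeve lies in the tray at (406,180), within the walls. On to the left sleeve.

```bash
python3 -m handwheel '[{"gripper":-1,"offset":[-15,-45,0],"rotation":[0,0,-0.06]},{"gripper":-1,"offset":[-35,-95,0],"rotation":[0,0,-0.12]},{"gripper":-1,"offset":[-55,-145,0],"rotation":[0,0,-0.18]},{"gripper":-1,"offset":[-63,-195,0],"rotation":[0,0,-0.24]},{"gripper":-1,"offset":[-60,-250,0],"rotation":[0,0,-0.3]},{"gripper":-1,"offset":[-55,-300,0],"rotation":[0,0,-0.38]},{"gripper":-1,"offset":[-50,-350,0],"rotation":[0,0,-0.46]},{"gripper":-1,"offset":[-50,-390,0],"rotation":[0,0,-0.46]}]' 20
python3 -c "
from h import *
w=img('wrist')
for b in blobs(w,*BR,300): print(b[1],plane(w,*b[2][0],.065))
toolrel((.4763,.4150,.042))"
```

```text
t: 12.8
tool_pos: [0.4475, 0.3975, 0.2135]
tool_rot: [3.083, 0.602, 0.0]
contact_force: [0.7, -0.2, 0.8]
opening: 0.0852
grip_force: 0.0
2953 [0.47558075 0.41482165 0.065     ]
t 12.85 pos [0.4472 0.401  0.2134] yaw 22.21 z [-0.     0.003 -1.   ] F [-2.4 -0.8  1. ] open 0.0855
(0.4763, 0.415, 0.042) [ 32.   -1.4 171.5]
```

```bash
python3 -m handwheel '[{"gripper":-1,"offset":[25,0,30],"rotation":[0,0,0]},{"gripper":-1,"offset":[32,0,75],"rotation":[0,0,0]},{"gripper":-1,"offset":[32,0,120],"rotation":[0,0,0]},{"gripper":-1,"offset":[32,0,150],"rotation":[0,0,0]},{"gripper":-1,"offset":[32,0,167],"rotation":[0,0,0]},{"gripper":-1,"offset":[32,0,167],"rotation":[0,0,0]},{"gripper":0.0,"offset":[32,0,167],"rotation":[0,0,0]},{"gripper":0.6,"offset":[32,0,167],"rotation":[0,0,0]}]' 20
python3 -m handwheel '[{"gripper":0.6,"offset":[0,0,0],"rotation":[0,0,0]},{"gripper":0.6,"offset":[0,0,0],"rotation":[0,0,0]},{"gripper":0.6,"offset":[0,0,-1],"rotation":[0,0,0]},{"gripper":0.6,"offset":[0,0,-3],"rotation":[0,0,0]},{"gripper":0.6,"offset":[6,0,-3],"rotation":[0,0,0]},{"gripper":0.6,"offset":[14,0,-3],"rotation":[0,0,0]},{"gripper":0.6,"offset":[22,0,-3],"rotation":[0,0,0]},{"gripper":0.6,"offset":[30,0,-3],"rotation":[0,0,0]}]' 20
```

```text
t: 13.85
tool_pos: [0.4782, 0.4089, 0.0484]
tool_rot: [-3.081, -0.6, -0.005]
contact_force: [-7.0, 13.9, 12.0]
opening: 0.0516
grip_force: 10.4
t: 14.85
tool_pos: [0.503, 0.422, 0.0525]
tool_rot: [-3.078, -0.601, 0.005]
contact_force: [-12.3, 3.4, 11.0]
opening: 0.0399
grip_force: 23.1
```

Run:
```python
from h import *
s=img("side")["image"][200:320,220:380];w=img("wrist")["image"]
toolrel()
cv2.imwrite("pics/c2.png",np.hstack([cv2.resize(s,(400,300)),cv2.resize(w,(400,250))[:, :].copy() if 0 else cv2.resize(w,(400,300))])[:,:,::-1])
```

```text
t 14.95 pos [0.5044 0.4225 0.0525] yaw 22.06 z [-0.001  0.006 -1.   ] F [-7.7  5.4  6.3] open 0.0395
```

View pics/c2.png

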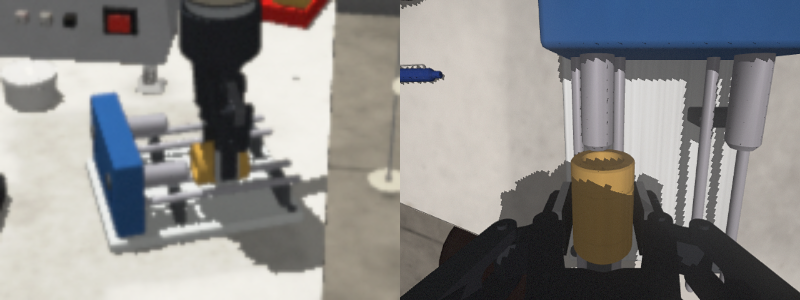

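The sleeve is at the nose of the left pin (crop 603,160), with the tool about 3.5 mm right of the lane. I'll shift left, then push on.

```bash
python3 -m handwheel '[{"gripper":0.6,"offset":[-2,-2,0],"rotation":[0,0,0]},{"gripper":0.6,"offset":[-2,-4,0],"rotation":[0,0,0]},{"gripper":0.6,"offset":[-2,-5,0],"rotation":[0,0,0]},{"gripper":0.6,"offset":[-2,-5,0],"rotation":[0,0,0]},{"gripper":0.6,"offset":[2,-5,0],"rotation":[0,0,0]},{"gripper":0.6,"offset":[6,-5,0],"rotation":[0,0,0]},{"gripper":0.6,"offset":[10,-5,0],"rotation":[0,0,0]},{"gripper":0.6,"offset":[10,-5,0],"rotation":[0,0,0]}]' 20
python3 -c "
from h import *
gap();p=ctrl.get_obs()['tool_pos'];print(p[:2]@[-.375,.927])"
```

```text
t: 15.95
tool_pos: [0.5103, 0.4283, 0.0504]
tool_rot: [-3.082, -0.6, 0.008]
contact_force: [-9.1, 3.3, 8.7]
opening: 0.0398
grip_force: 22.9
t 16.0 pos [0.5103 0.4283 0.0505] yaw 22.05 z [-0.005  0.001 -1.   ] F [-8.3  1.3  8.8] open 0.0397
rows blue 92 sleeve 206 block@ 69.4 sleeve front@ 33.6 gap 35.800000000000004
0.20563970654748706
```

```bash
python3 -m handwheel '[{"gripper":0.6,"offset":[0,0,-1],"rotation":[0,0,0]},{"gripper":0.6,"offset":[0,0,-2],"rotation":[0,0,0]},{"gripper":0.6,"offset":[4,0,-2],"rotation":[0,0,0]},{"gripper":0.6,"offset":[8,0,-2],"rotation":[0,0,0]},{"gripper":0.6,"offset":[12,0,-2],"rotation":[0,0,0]},{"gripper":0.6,"offset":[16,0,-2],"rotation":[0,0,0]},{"gripper":0.6,"offset":[20,0,-2],"rotation":[0,0,0]},{"gripper":0.6,"offset":[20,0,-2],"rotation":[0,0,0]}]' 20
python3 -c "
from h import *
gap();p=ctrl.get_obs()['tool_pos'];print(p[:2]@[-.375,.927])"
```

```text
t: 17.0
tool_pos: [0.5303, 0.4352, 0.0513]
tool_rot: [-3.083, -0.6, 0.002]
contact_force: [-3.8, 2.8, 3.5]
opening: 0.0396
grip_force: 22.4
t 17.05 pos [0.5303 0.4352 0.0512] yaw 22.05 z [-0.001  0.    -1.   ] F [-4.   2.9  2.6] open 0.0394
rows blue 165 sleeve 205 block@ 48.8 sleeve front@ 33.6 gap 15.199999999999996
0.2045824295117223
```

```bash
python3 -m handwheel '[{"gripper":0.6,"offset":[3,-1,0],"rotation":[0,0,0]},{"gripper":0.6,"offset":[6,-1,0],"rotation":[0,0,0]},{"gripper":0.6,"offset":[9,-1,0],"rotation":[0,0,0]},{"gripper":0.6,"offset":[12,-1,0],"rotation":[0,0,0]},{"gripper":0.6,"offset":[15,-1,0],"rotation":[0,0,0]},{"gripper":0.6,"offset":[18,-1,0],"rotation":[0,0,0]},{"gripper":0.6,"offset":[20,-1,0],"rotation":[0,0,0]},{"gripper":0.6,"offset":[20,-1,0],"rotation":[0,0,0]}]' 20
python3 -c "
from h import *
gap();p=ctrl.get_obs()['tool_pos'];print(p[:2]@[-.375,.927])"
```

```text
t: 18.05
tool_pos: [0.5495, 0.4434, 0.0512]
tool_rot: [3.084, 0.601, 0.001]
contact_force: [-0.2, 1.6, -0.6]
opening: 0.0396
grip_force: 22.2
t 18.1 pos [0.5495 0.4433 0.0512] yaw 22.04 z [ 0.001  0.    -1.   ] F [-0.3  1.  -1.1] open 0.0398
rows blue 229 sleeve 231 block@ 28.7 sleeve front@ 24.3 gap 4.399999999999999
0.20487837999774727
```

Passing freely beyond the tight-stop depth, so this is the fitting sleeve. I'll keep going to the block.

```bash
python3 -m handwheel '[{"gripper":0.6,"offset":[2,0,0],"rotation":[0,0,0]},{"gripper":0.6,"offset":[4,0,0],"rotation":[0,0,0]},{"gripper":0.6,"offset":[6,0,0],"rotation":[0,0,0]},{"gripper":0.6,"offset":[8,0,0],"rotation":[0,0,0]},{"gripper":0.6,"offset":[10,0,0],"rotation":[0,0,0]},{"gripper":0.6,"offset":[12,0,0],"rotation":[0,0,0]},{"gripper":0.6,"offset":[13,0,0],"rotation":[0,0,0]},{"gripper":0.6,"offset":[13,0,0],"rotation":[0,0,0]}]' 20
python3 -c "
from h import *
toolrel();img('wrist')"
```

```text
t: 19.1
tool_pos: [0.5539, 0.4451, 0.0501]
tool_rot: [3.077, 0.6, -0.032]
contact_force: [-23.9, -12.3, 14.4]
opening: 0.0402
grip_force: 23.8
t 19.1 pos [0.5539 0.4451 0.0501] yaw 22.08 z [-0.018 -0.01  -1.   ] F [-23.9 -12.3  14.4] open 0.0402
```

It stopped against the block. I'll relax, open, retreat and check.

```bash
python3 -m handwheel '[{"gripper":0.6,"offset":[-8,0,0],"rotation":[0,0,0]},{"gripper":0.6,"offset":[-8,0,0],"rotation":[0,0,0]},{"gripper":0.2,"offset":[-8,0,0],"rotation":[0,0,0]},{"gripper":-0.5,"offset":[-8,0,0],"rotation":[0,0,0]},{"gripper":-1,"offset":[-8,0,0],"rotation":[0,0,0]},{"gripper":-1,"offset":[-8,0,0],"rotation":[0,0,0]},{"gripper":-1,"offset":[-8,0,-30],"rotation":[0,0,0]},{"gripper":-1,"offset":[-8,0,-75],"rotation":[0,0,0]}]' 20
python3 -m handwheel '[{"gripper":-1,"offset":[0,0,-40],"rotation":[0,0,0]},{"gripper":-1,"offset":[-30,0,-70],"rotation":[0,0,0]},{"gripper":-1,"offset":[-70,0,-90],"rotation":[0,0,0]},{"gripper":-1,"offset":[-100,0,-100],"rotation":[0,0,0]},{"gripper":-1,"offset":[-100,0,-100],"rotation":[0,0,0]},{"gripper":-1,"offset":[-100,0,-100],"rotation":[0,0,0]},{"gripper":-1,"offset":[-100,0,-100],"rotation":[0,0,0]},{"gripper":-1,"offset":[-100,0,-100],"rotation":[0,0,0]}]' 20
python3 - <<'E'
from h import *
s=img("side")["image"][180:300,220:380];w=img("wrist")["image"]
toolrel()
cv2.imwrite("pics/c3.png",np.hstack([cv2.resize(s,(400,300)),cv2.resize(w[:240,160:480],(400,300))])[:,:,::-1])
E
```

```text
t: 20.15
tool_pos: [0.5525, 0.4445, 0.1248]
tool_rot: [3.082, 0.6, -0.006]
contact_force: [0.8, 0.4, 0.1]
opening: 0.0857
grip_force: 0.0
t: 21.15
tool_pos: [0.4614, 0.4077, 0.2255]
tool_rot: [3.083, 0.6, -0.002]
contact_force: [0.6, 0.5, 0.1]
opening: 0.0855
grip_force: 0.0
t 21.25 pos [0.4612 0.4077 0.2258] yaw 22.04 z [-0.001 -0.    -1.   ] F [-0.2  0.1 -0.2] open 0.0855
```

View pics/c3.png

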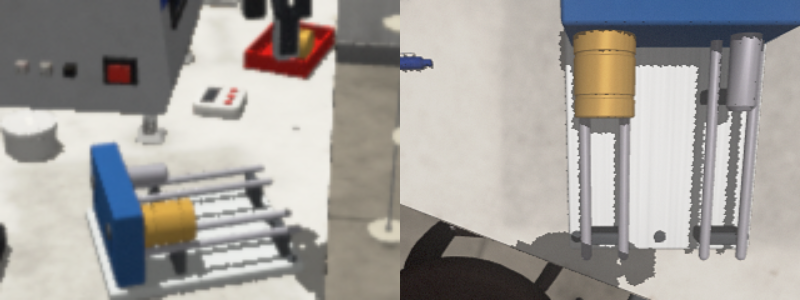

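The left sleeve sits flush against the blue block (wrist crop 604,75). Its rear end is about 4–5 mm behind the neighbouring pin's nose, as expected at home. The other sleeve is in the tray, and the arm is clear.

```bash
python3 -c "
from station import ctrl
print(ctrl.finish_job())"
```

```text
the job is handed in; nothing more can be done
None
```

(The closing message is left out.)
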